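# Fit the drive sprocket on the splined shaft of a garage-door opener

## Robot

A 6-joint arm with a two-finger parallel gripper is mounted at the origin on the work surface. World frame = base frame: x ahead of the robot, y to its left, z up, the work surface at z = 0. Lengths are in m, angles in degrees, forces in N, time in s.
With the tool pointing down it reaches from about 0.4 to 0.825 m from the base axis. Payload 7 kg.
Tool frame: the origin (TCP) lies at the very end of the fingers, on their centre line; the grasp point (between the pads) lies 19 mm behind it (ctrl.grip_point_offset is the distance from the TCP to the grasp point, in m); x points along the fingers, z is the direction in which the jaws open and shut, and the axes are right-handed (so a half turn about x gives the same grasp; the last joint's range is limited). The gripper opens to 88 mm and grips with 3 to 60 N. Pads are 19 mm wide; open, the fingers measure 130 mm over their backs; the gripper's body (78 mm by 193 mm) begins 47 mm behind the grasp point.
Start: joints at [-58.78, 20.546, 0.682, 0, -70.136, -16.507], TCP at [0.171, -0.653, 0.227] pointing down, gripper open.
Joint ranges: [-176.03, 176.03], [-82.01, 121.73], [-58.28, 71.71], [-173.87, 95.51], [-174.79, -0.11], [-173.66, 173.66]. Speed limits (degrees/s): [136.94, 136.94, 172.46, 180, 180, 180].

## Interface

Orientations are given as [roll, pitch, yaw] about the fixed x, y, z axes, in that order (R = Rz(yaw) Ry(pitch) Rx(roll)).
In Python, from plant import get_obs, snapshot, calibration, close_job, ctrl gives the robot as it stands.
- The arm moves only by the tool move_arm, never from a script. Its argument "commands" is a list that holds one entry, the list of rows, each a list of 4 numbers: the shift along the tool's x, y, z in cm, then the turn about the tool's x in rad. In form: [[[dx, dy, dz, spin], ...]]. A call has 1 to 8 rows; each row shifts and turns the commanded pose from where the row before left it, along the tool's axes as they then stand; what a row does not reach is not made up. A row lasts 1/10 s, in which the tool goes at most 50 mm and 8.59 degrees, less where a joint would pass 70% of its speed; a pose out of reach is approached as far as the arm can. A call with a gripper value outside its range is refused whole. "jaw" is the finger opening in cm, from 0 to 8.76, set as the call begins (left out, the last holds). The fingers move at their own pace and stop on an object; the grip force is fixed at half the most. Time passes only in rows, so rows that do not move let the fingers close. It gives the time, the measured TCP pose, the force and the opening at its end, in the units of the state.
- get_obs(): the state, without advancing time (a new reading comes with each control period).
- snapshot(name): name is "scene" or "top"; returns (picture, depth): 384x512x3 uint8, red, green, blue; 384x512 float32, m along the optical axis (not along the pixel's ray), 0 where there is no reading.
- calibration(name): a dict with "mtx" (3x3 intrinsics, pixels), "T" (4x4, takes a point from camera to world coordinates). Camera axes: x right, y up, looking along -z (the intrinsics and any distortion apply to the point x, -y, -z); pixel columns grow to the right and rows downward; lengths in m; the calibration is good to about 2 mm. A picture is of the moment at which its call begins. calibration takes no time and is no camera call.
- close_job(): hands the job in, once; it reports no verdict.
The state is a dict: "clock": time; "joint_pos": joint angles; "qvel": joint speeds; "tau": joint torques, N m; "tool_pos": TCP position; "orientation": TCP orientation; "force": force on the tool from outside, world axes, zero at the start; "moment": the same for the moment, N m; "opening": finger opening in m.
Only numpy, scipy, OpenCV 4.12 (cv2) and the standard library are available. Lean on these libraries where they do the work, as an engineer would, in place of code of your own. Each camera call takes 0.05 s, during which the arm holds its last target. There are 200 camera calls.

## Task

Fit the drive sprocket, boss upward, onto the splined shaft of the garage-door opener: set it on the shaft end, turn it under light pressure until the splines find the grooves of its bore, and slide it down until it sits fully home on the shoulder, then let go. Work gently, without forcing or dropping the sprocket onto the shaft, and leave the other things on the bench where they are.

Things in the scene. Friction and masses are not known exactly. Their poses are not given: they have to be found in the camera images.
- opener: Garage-door opener head, fixed on the bench, standing on its base: grey steel box with a white light lens at one end, 303 mm long (own x -150 to +153 mm, lens at +x), 210 mm wide, top face 120 mm above the bench; flat plates and bolts on top reach 129 mm. Origin under it. The drive shaft stands upright on top at x = -85 mm, y = 0, well away from the lens. The shaft turns only against about 2 N m.
- shaft_seat (a point): Centre of the shoulder the sprocket must sit on: a steel collar 42 mm in diameter round the shaft, its face 130 mm above the bench, 10 mm above the opener's top. z up along the shaft; x and y belong to the opener and do not show the splines' angle. Above it, six equal straight splines up to 32 mm, each 7 mm wide, 28 mm diameter at the root and 34 mm over the splines.
- sprocket_mid (a point): Loose drive sprocket, dark steel, about 0.42 kg, lying boss up. Point on its axis half-way up, 20 mm above its underside; z towards the boss. Toothed disc 7 mm thick at the bottom, 16 teeth, 72 mm across; above it, from 7 to 40 mm, a smooth round boss 50 mm in diameter, the place to grip. Once over the splines in line it slides freely down. It must not press on shaft or opener with over 50 N.
- idler_mid (a point): Bystander: a small flat loose sprocket without boss, 11 teeth, 52 mm across, 7 mm thick, plain 16 mm hole; point at its centre. To be left alone.
- tin_mid (a point): Bystander: a loose round tin, 68 mm in diameter and 75 mm tall; point at its centre, half-way up. To be left alone.
- spanner_grip (a point): Bystander: a loose spanner 180 mm long lying flat, steel; point on its handle. To be left alone.
- spline_top (a point): Point on the shaft axis 32 mm above shaft_seat, where the splines end square; above it a round pilot, 27.6 mm in diameter, up to 40 mm above the seat, then a taper to 19 mm diameter at the end, 46 mm above the seat. The angle of the splines differs every time and is not measured: see it from above or find it by turning. A sprocket out of line rests here, centred by the pilot.
- sprocket_bore (a point): Centre of the sprocket's underside, where its bore opens; axes as sprocket_mid. The bore runs right through: six lands leave a 29.5 mm clear diameter; six equal grooves between them, 35.5 mm diameter, take the splines with 0.8 mm play each side. Grooves at 0, 60, 120.. degrees from x. It goes on every 60 degrees, within about 3 degrees.

How it is judged (in metres and radians):
At the end, for the whole second after the job is handed in: The sprocket sits boss up on the shaft, its underside on the shoulder (within 2 mm), centred on the shaft (within 2.5 mm), not tilted by more than 0.06 rad, at rest and released (z of sprocket_mid in the frame of shaft_seat between 0.017 and 0.022 m and horizontal distance between sprocket_mid and shaft_seat below 0.0025 m and angle between sprocket_mid's own z axis and vertical below 0.06 rad and linear speed of sprocket below 0.01 m/s); the robot touches nothing.
It fails at once if the sprocket is pressed or struck against the shaft or opener with more than 50 N (contact force between sprocket and opener above 50 N).
It fails at once if the idler sprocket is moved by more than 30 mm (distance of idler_mid from where it was at the start of the episode above 0.03 m).
It fails at once if the tin is moved by more than 30 mm or tipped (distance of tin_mid from where it was at the start of the episode above 0.03 m or angle between tin_mid's own z axis and vertical above 0.4 rad).
It fails at once if the spanner is moved by more than 30 mm (distance of spanner_grip from where it was at the start of the episode above 0.03 m).
It also fails if it takes over 64 s, if anything falls off the work surface, if the arm or the gripper's body presses on something with over 40 N, if the wrist force passes 120 N, or if a joint passes its speed limit or range.

## Working session

There is one attempt and no reset: what is moved stays moved. The work goes in short steps, Python scripts to look and compute and a tool call to move; the robot and the scene stay as the last step left them, time stands still between calls to the robot, and variables do not carry over. Pictures are saved under pics/ and viewed, about 8 in all and at most 12, crops included, and the job is handed in when it is done.

Besides the shell and the picture viewer there is one more tool, called after "Call:" as name([rows], argument=value, ...), one row to a line, values as JSON. move_arm: Moves the arm, as the interface text tells. Its arguments: {"type":"object","properties":{"commands":{"type":"array"},"jaw":{"type":"number"}},"required":["commands"]}

```bash
ls; mkdir -p pics; python3 - <<'E'
from plant import *
import cv2,numpy as np
np.set_printoptions(precision=4,suppress=True)
for n in("scene","top"):
    p,d=snapshot(n);c=calibration(n);print(n,c['mtx'],c['T'],[k for k in c])
    np.savez(''+n+'0.npz',p=p,d=d,m=c['mtx'],T=c['T'])
    cv2.imwrite(f'pics/{n}0.png',cv2.resize(p[...,::-1],None,fx=1.5,fy=1.5))
print(get_obs(),ctrl.grip_point_offset)
E
```

```text
pics
scene [[379.281    0.     258.4114]
 [  0.     379.281  188.5863]
 [  0.       0.       1.    ]] [[ 0.7248 -0.4009  0.5603  1.3919]
 [ 0.6887  0.4444 -0.5729 -0.8476]
 [-0.0193  0.8011  0.5982  0.9806]
 [ 0.      0.      0.      1.    ]] ['mtx', 'T']
top [[353.4679   0.     260.1512]
 [  0.     353.4679 196.2204]
 [  0.       0.       1.    ]] [[ 0.013   0.9958 -0.0902  0.4543]
 [-0.9999  0.0133  0.0028  0.0122]
 [ 0.004   0.0902  0.9959  1.1463]
 [ 0.      0.      0.      1.    ]] ['mtx', 'T']
{'clock': 0.1, 'joint_pos': array([-58.7804,  20.5853,   0.6381,  -0.0154, -70.1371, -16.5063]), 'qvel': array([-0.0458, -0.0826,  0.1625,  0.0274, -0.1759, -0.0468]), 'tau': array([  0.0009, -58.4168,  29.3751,   7.0156,   0.0101,  -0.0001]), 'tool_pos': array([ 0.1713, -0.6524,  0.2257]), 'orientation': array([  6.7646,  89.9144, 111.4728]), 'force': array([ 0.3377, -0.5079, -0.3943]), 'moment': array([ 0.0345, -0.0059,  0.0505]), 'opening': 0.08757568928623773} 0.0188
```

View pics/top0.png

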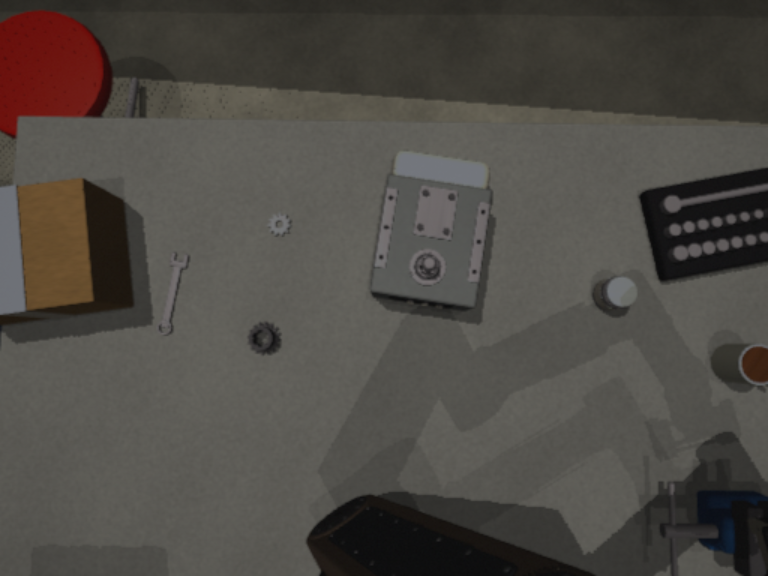

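View pics/scene0.png

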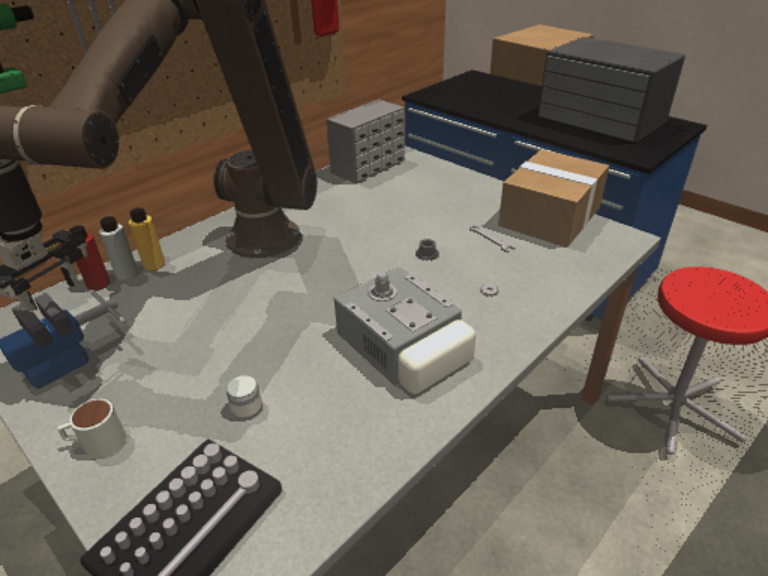

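The top view shows the sprocket at about (265,338), the shaft at (428,265), the idler at (279,225), the spanner at (173,292) and the tin at (617,293), in 1.5x pixels. The scene view shows the sprocket at (428,248) and the shaft at (382,287). Next I'll measure them.

```bash
cat > h.py <<'E'
import numpy as np,cv2
np.set_printoptions(precision=4,suppress=True)
def load(n):
    z=np.load(f'{n}.npz');return z['p'],z['d'],z['m'],z['T']
def snap(n,tag):
    from plant import snapshot,calibration
    p,d=snapshot(n);c=calibration(n);np.savez(f'{tag}.npz',p=p,d=d,m=c['mtx'],T=c['T']);return p,d,c['mtx'],c['T']
def cloud(d,m,T):
    v,u=np.mgrid[:d.shape[0],:d.shape[1]]
    P=np.stack([(u-m[0,2])/m[0,0]*d,-(v-m[1,2])/m[1,1]*d,-d],-1)
    return P@T[:3,:3].T+T[:3,3]
def ray(u,v,m,T,z):
    r=T[:3,:3]@np.array([(u-m[0,2])/m[0,0],-(v-m[1,2])/m[1,1],-1]);return T[:3,3]+r*(z-T[2,3])/r[2]
def proj(P,m,T):
    q=(np.asarray(P)-T[:3,3])@T[:3,:3];return m[0,0]*q[0]/-q[2]+m[0,2],m[1,1]*q[1]/q[2]+m[1,2]
E
python3 - <<'E'
from h import *
tiles=[]
for n,sp,sh in(("top0",(177,225),(285,177)),("scene0",(285,165),(255,191))):
    p,d,m,T=load(n);W=cloud(d,m,T)
    for nm,(u,v) in(("sprocket",sp),("shaft",sh)):
        s=np.s_[v-16:v+17,u-16:u+17];w=W[s]
        zz=w[...,2]
        print(n,nm,'z percentiles',np.percentile(zz,[1,20,50,80,95,99,100]))
        lo,hi=(0.03,.05) if nm=="sprocket" else (0.150,.2)
        k=(zz>lo)&(zz<hi);print(' n',k.sum(),'centroid',w[k].mean(0),'med',np.median(w[k],0), 'min',w[k].min(0),'max',w[k].max(0))
        g=cv2.resize(p[s][...,::-1],(390,290) if 0 else (297,297),interpolation=cv2.INTER_CUBIC)
        tiles.append(cv2.convertScaleAbs(g,alpha=1.6))
cv2.imwrite('pics/t1.png',np.vstack([np.hstack(tiles[:2]),np.hstack(tiles[2:])]))
# opener top
p,d,m,T=load('top0');W=cloud(d,m,T)
k=(abs(W[...,2]-.12)<.006);k[:, :240]=0;k[:,340:]=0;k[:90]=0;k[215:]=0
xy=W[k][:,:2].astype(np.float32);print('opener',len(xy),cv2.minAreaRect(xy),np.median(W[k][:,2]))
b=W[240:250,150:160,2];print('bench z',b.mean(),b.std())
E
```

```text
top0 sprocket z percentiles [-0.0061 -0.0026 -0.0006  0.0061  0.0385  0.0414  1.1463]
 n 128 centroid [0.459  0.2788 0.0382] med [0.458  0.2797 0.0383] min [0.4359 0.2541 0.0306] max [0.4828 0.3023 0.0432]
top0 shaft z percentiles [0.115  0.1181 0.1207 0.1252 0.1716 0.1769 1.1463]
 n 102 centroid [ 0.6001 -0.0611  0.1697] med [ 0.5997 -0.0614  0.1717] min [ 0.5853 -0.0773  0.1537] max [ 0.6162 -0.0455  0.1791]
scene0 sprocket z percentiles [-0.0038 -0.0004  0.0019  0.005   0.0369  0.0554  0.9806]
 n 68 centroid [0.4632 0.277  0.0382] med [0.4637 0.2796 0.0389] min [0.4361 0.2482 0.03  ] max [0.4871 0.3075 0.0473]
scene0 shaft z percentiles [-0.003   0.0031  0.1212  0.1254  0.1599  0.1759  0.9806]
 n 75 centroid [ 0.6075 -0.0658  0.1663] med [ 0.608  -0.0682  0.1672] min [ 0.5882 -0.0769  0.1501] max [ 0.6194 -0.0498  0.1785]
opener 5310 ((0.6559168100357056, -0.06962879002094269), (0.20931920409202576, 0.23960177600383759), 81.82249450683594) 0.11983990663656852
bench z 0.00986441064680525 0.11422962970097264
```

View pics/t1.png

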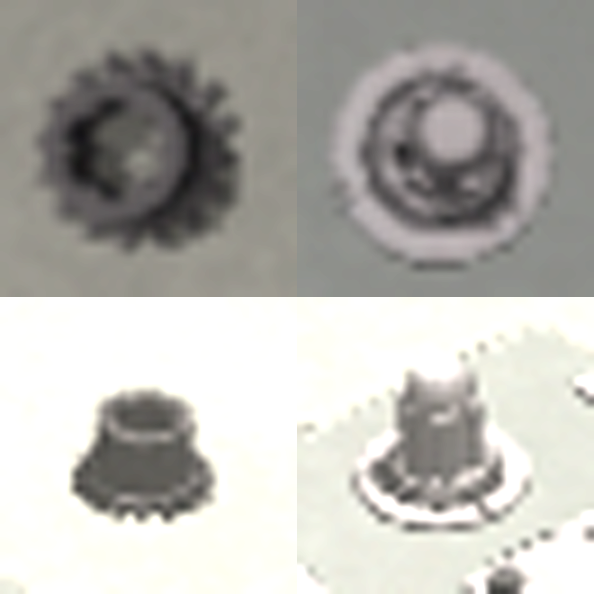

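The tiles show the sprocket boss and bore and the splined shaft with its collar clearly. The splines' angle is too coarse to trust, so I'll find it by turning. First I'll refine both centres and compute the transport moves.

```bash
cat >> h.py <<'E'
from scipy.spatial.transform import Rotation as Ro
def Rt(o): return Ro.from_euler('xyz',o['orientation'],degrees=True).as_matrix()
def delta(o,tgt): return Rt(o).T@(np.array(tgt)-o['tool_pos'])*100
E
python3 - <<'E'
from h import *
from plant import get_obs
p,d,m,T=load('top0');g=p.astype(int).sum(2)/3
# collar: bright outer edge -> fit ellipse on upsampled crop
def crop(u,v,r=16,s=8):
    c=p[v-r:v+r+1,u-r:u+r+1].mean(2).astype(np.float32)
    return cv2.resize(c,None,fx=s,fy=s,interpolation=cv2.INTER_CUBIC)
def back(x,u,r=16,s=8): return (x+.5)/s-.5+u-r
def biggest(mask):
    cs,_=cv2.findContours(mask.astype(np.uint8),cv2.RETR_EXTERNAL,cv2.CHAIN_APPROX_NONE)
    return max(cs,key=cv2.contourArea)
c=crop(285,177);bg=np.median(c[:,:16]);pk=np.percentile(c,97);print('bg,pk',bg,pk)
e=cv2.fitEllipse(biggest(c>(bg+pk)/2));uv=back(e[0][0],285),back(e[0][1],177)
print('collar',e[1],np.array(e[1])/8*1.016/353*1e3,ray(*uv,m,T,.130))
# tip: bright blob inside
q=c.copy();q[:56]=0;cv2
lab=cv2.connectedComponentsWithStats((c>(bg+pk)/2).astype(np.uint8))
print('blobs',lab[2].tolist(),lab[3].tolist())
for i in range(1,lab[0]):
    if 300<lab[2][i][4]: 
        uv=back(lab[3][i][0],285),back(lab[3][i][1],177);print(i,lab[2][i],'z.176',ray(*uv,m,T,.176),'z.13',ray(*uv,m,T,.13))
c=crop(177,225);bg=np.median(c[:,:16]);print('bg',bg,c.min())
e=cv2.fitEllipse(biggest(c<(bg*.75)));uv=back(e[0][0],177),back(e[0][1],225)
print('sprocket outline',np.array(e[1])/8*1.14/353*1e3,ray(*uv,m,T,.0035))
o=get_obs();R=Rt(o);print(R)
W=[[.171,-.652,.3],[.5,-.45,.3],[.62,-.15,.3],[.56,.1,.25],[.4595,.2785,.15]]
pv=o['tool_pos']
for w in W: print(w,R.T@(np.array(w)-pv)*100);pv=np.array(w)
E
```

```text
bg,pk 88.31375 113.05953
collar (173.89544677734375, 177.98182678222656) [62.563  64.0331] [ 0.6021 -0.0608  0.13  ]
blobs [[0, 0, 264, 264, 58611], [31, 41, 193, 188, 9353], [115, 91, 47, 47, 1696], [81, 151, 7, 8, 36]] [[132.52783607172714, 132.11313575949907], [124.13888591895649, 130.79022773441676], [137.57900943396226, 113.74115566037736], [84.16666666666667, 154.30555555555554]]
1 [  31   41  193  188 9353] z.176 [ 0.5968 -0.0561  0.176 ] z.13 [ 0.6036 -0.0593  0.13  ]
2 [ 115   91   47   47 1696] z.176 [ 0.6028 -0.0607  0.176 ] z.13 [ 0.6099 -0.0642  0.13  ]
bg 92.2374 11.606674
sprocket outline [68.2599 71.3944] [0.4596 0.2777 0.0035]
[[-0.0005 -0.9672 -0.2539]
 [ 0.0014 -0.2539  0.9672]
 [-1.      0.0002  0.0015]]
[0.171, -0.652, 0.3] [-7.426   0.0165  0.061 ]
[0.5, -0.45, 0.3] [  0.0101 -36.9506  11.1849]
[0.62, -0.15, 0.3] [  0.0351 -19.2236  25.9702]
[0.56, 0.1, 0.25] [ 5.038  -0.5449 25.6967]
[0.4595, 0.2785, 0.15] [10.0303  5.1869 19.8019]
```

Call:
move_arm([
  [[-3.7,0,0,0],[-3.7,0,0,0],[0,-4.6,1.4,0],[0,-4.6,1.4,0],[0,-4.6,1.4,0],[0,-4.6,1.4,0],[0,-4.6,1.4,0],[0,-4.6,1.4,0]],
], jaw=8.76)

```text
clock: 0.9
tool_pos: [0.4184, -0.5001, 0.3003]
orientation: [16.6, 90.0, 121.3]
force: [1.6, -0.8, -0.4]
opening: 0.0875
```

Call:
move_arm([
  [[0,-4.6,1.4,0],[0,-4.6,1.4,0],[0,-2.75,3.7,0],[0,-2.75,3.7,0],[0,-2.75,3.7,0],[0,-2.75,3.7,0],[0,-2.75,3.7,0],[0,-2.75,3.7,0]],
])

```text
clock: 1.7
tool_pos: [0.6023, -0.1925, 0.3003]
orientation: [60.1, 90.0, 164.8]
force: [1.1, -0.6, 0.7]
opening: 0.0875
```

Call:
move_arm([
  [[0,-2.75,3.7,0],[0.83,-0.1,4.28,0],[0.83,-0.1,4.28,0],[0.83,-0.1,4.28,0],[0.83,-0.1,4.28,0],[0.83,-0.1,4.28,0],[0.83,-0.1,4.28,0],[0,0,0,0]],
])

```text
clock: 2.5
tool_pos: [0.5582, 0.102, 0.2493]
orientation: [73.9, 89.9, 178.9]
force: [0.1, -0.1, -0.8]
opening: 0.0876
```

Call:
move_arm([
  [[2,1.04,3.96,0],[2,1.04,3.96,0],[2,1.04,3.96,0],[2,1.04,3.96,0],[2,1.04,3.96,0],[0,0,0,0],[0,0,0,0],[0,0,0,0]],
])

```text
clock: 3.3
tool_pos: [0.4598, 0.2762, 0.1511]
orientation: [-89.9, 90.0, 14.8]
force: [0.5, -0.4, 0.2]
opening: 0.0874
```

```bash
python3 - <<'E'
from h import *
from plant import get_obs
o=get_obs();print(o['clock'],o['tool_pos'],o['joint_pos'],o['force'],Rt(o));print(delta(o,[.4595,.278,.012]))
E
```

```text
3.3 [0.4598 0.2762 0.1511] [  51.952    11.1942  -22.8928    0.0152  -55.8964 -127.2561] [ 0.5426 -0.4349  0.1709] [[ 0.0004 -0.9672 -0.2538]
 [ 0.0001 -0.2538  0.9672]
 [-1.     -0.0004  0.    ]]
[13.9131 -0.0113  0.1842]
```

Call:
move_arm([
  [[4,0,0.2,0],[4,0,0,0],[3,0,0,0],[1.5,0,0,0],[1.0,0,0,0],[0.4,0,0,0],[0,0,0,0],[0,0,0,0]],
])

```text
clock: 4.1
tool_pos: [0.4595, 0.2788, 0.0127]
orientation: [-57.6, 89.9, 47.1]
force: [-0.2, -0.1, -0.2]
opening: 0.0877
```

Call:
move_arm([
  [[0,0,0,0],[0,0,0,0],[0,0,0,0],[0,0,0,0],[0,0,0,0],[0,0,0,0],[0,0,0,0],[0,0,0,0]],
], jaw=4.5)

```text
clock: 4.9
tool_pos: [0.4589, 0.2787, 0.0118]
orientation: [-46.0, 90.0, 58.7]
force: [-0.6, 1.2, 1.2]
opening: 0.0496
```

```bash
python3 - <<'E'
from h import *
from plant import get_obs
o=get_obs();print(o['clock'],o['tool_pos'],o['opening'],o['force'],o['moment'])
p,d,m,T=snap('scene','s1');W=cloud(d,m,T)
u,v=map(int,proj([.46,.278,.05],m,T));print(u,v)
cv2.imwrite('pics/s1.png',cv2.convertScaleAbs(cv2.resize(p[v-50:v+50,u-50:u+50,::-1],None,fx=5,fy=5,interpolation=cv2.INTER_CUBIC),alpha=1.4))
E
```

```text
4.9 [0.4589 0.2787 0.0118] 0.049565418256942405 [-0.633   1.2429  1.201 ] [ 0.5122  0.3935 -0.0126]
284 160
```

View pics/s1.png

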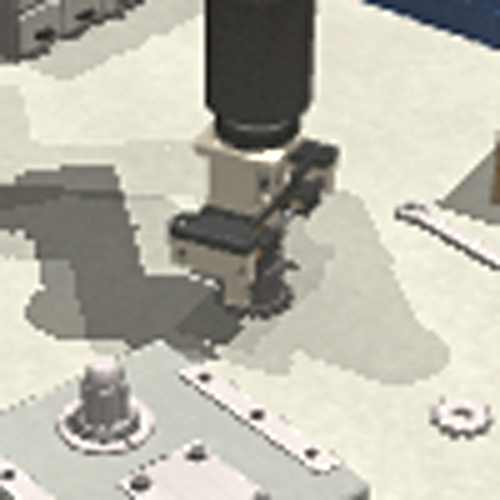

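It's gripped on the boss: opening 49.6 mm against 50 mm, with the fingers clear of the disc and the bystanders. I'll lift it and carry it over the shaft.

Call:
move_arm([
  [[-0.5,0,0,0],[-2.3,0,0,0],[-4,0,0,0],[-4,0,0,0],[-4,0,0,0],[-4,0,0,0],[-3,0,0,0],[-1.2,0,0,0]],
])

```text
clock: 5.75
tool_pos: [0.4593, 0.2788, 0.2447]
orientation: [-57.3, 89.8, 47.4]
force: [0.8, 0.9, -4.9]
opening: 0.0496
```

Call:
move_arm([
  [[0,-0.2,-1.5,0],[0,-0.5,-3.3,0],[0,-0.5,-3.3,0],[0,-0.5,-3.3,0],[0,-0.5,-3.3,0],[0,-0.5,-3.3,0],[0,-0.5,-3.3,0],[0,-0.5,-3.3,0]],
])

```text
clock: 6.55
tool_pos: [0.5561, 0.0477, 0.2391]
orientation: [89.0, 89.8, -166.3]
force: [-0.1, 0.6, -3.6]
opening: 0.0494
```

Call:
move_arm([
  [[0,-0.5,-3.3,0],[0,-0.5,-3.3,0],[0,-0.5,-3.3,0],[0,-0.2,-1.5,0],[0,0,0,0],[0,0,0,0],[0,0,0,0],[0,0,0,0]],
])

```text
clock: 7.35
tool_pos: [0.6021, -0.0552, 0.2416]
orientation: [55.8, 90.0, 160.6]
force: [-0.3, 0.1, -3.7]
opening: 0.0495
```

```bash
python3 - <<'E'
from h import *
from plant import get_obs
o=get_obs();print(o['clock'],o['tool_pos'],o['opening'],o['joint_pos'],o['force'],o['moment'],delta(o,[.6025,-.061,.2]))
for n in('scene','top'):
    p,d,m,T=snap(n,n+'2')
    a=o['tool_pos'];u,v=map(int,proj(a,m,T));print(n,u,v)
    cv2.imwrite(f'pics/{n}2.png',cv2.convertScaleAbs(cv2.resize(p[v-45:v+45,u-45:u+45,::-1],None,fx=6,fy=6,interpolation=cv2.INTER_CUBIC),alpha=1.4))
E
```

```text
7.35 [ 0.6021 -0.0552  0.2416] 0.04947646598127144 [ 13.2504  13.4568  -7.2903  -0.0122 -69.2707 -88.4704] [-0.2611  0.1275 -3.7436] [ 0.0682 -0.0104 -0.0006] [ 4.1577  0.1066 -0.5731]
scene 254 166
top 285 171
```

View pics/scene2.png

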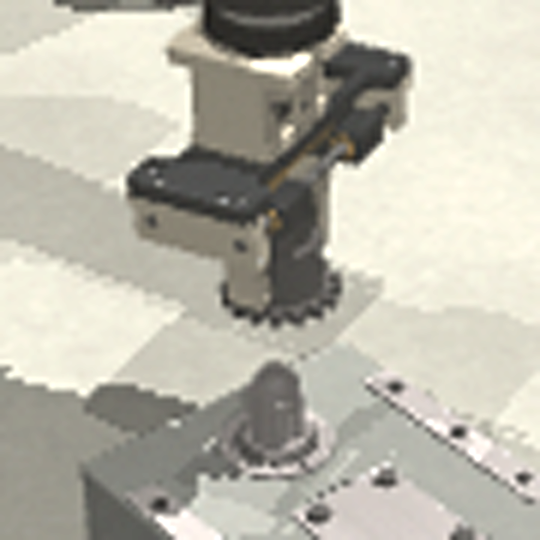

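The scene crop shows the sprocket hanging level, its disc centred near x=283 in the crop and the shaft near x=275. The remaining 6 mm y correction accounts for that gap. I'll correct it and approach.

Call:
move_arm([
  [[0,0.1,-0.6,0],[1.5,0,0,0],[1.5,0,0,0],[1.0,0,0,0],[0.5,0,0,0],[0,0,0,0],[0,0,0,0],[0,0,0,0]],
])

```text
clock: 8.25
tool_pos: [0.6035, -0.062, 0.1975]
orientation: [-102.9, 89.9, 1.8]
force: [0.2, -0.4, -5.2]
opening: 0.0494
```

```bash
python3 - <<'E'
from h import *
from plant import get_obs
o=get_obs();print(o['clock'],o['tool_pos'],o['opening'],o['force'],o['moment'],delta(o,[.6025,-.061,.19]))
p,d,m,T=snap('scene','s3')
u,v=map(int,proj([.602,-.061,.17],m,T));print(u,v)
cv2.imwrite(f'pics/s3.png',cv2.convertScaleAbs(cv2.resize(p[v-25:v+25,u-25:u+25,::-1],None,fx=11,fy=11,interpolation=cv2.INTER_CUBIC),alpha=1.4))
E
```

```text
8.25 [ 0.6035 -0.062   0.1975] 0.04936477223355256 [ 0.2191 -0.4433 -5.1774] [0.03   0.0161 0.0274] [0.7548 0.0723 0.1257]
254 183
```

View pics/s3.png

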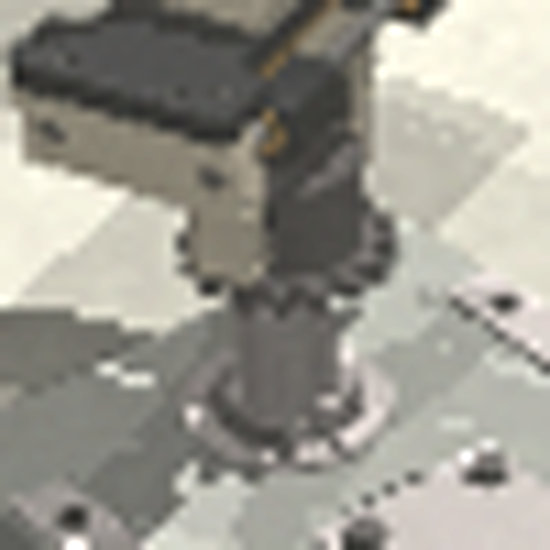

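The disc is centred near x=287 in the crop and the shaft near x=292. That is about 1.5 mm off, inside the taper's capture range. I'll descend slowly and watch the force.

Call:
move_arm([
  [[0.3,0,0,0],[0.3,0,0,0],[0.3,0,0,0],[0.2,0,0,0],[0,0,0,0],[0,0,0,0]],
])

```text
clock: 8.9
tool_pos: [0.603, -0.0621, 0.1857]
orientation: [104.1, 90.0, -151.2]
force: [-0.5, 0.5, -4.8]
opening: 0.0493
```

Call:
move_arm([
  [[0.2,0,0,0],[0.2,0,0,0],[0,0,0,0],[0,0,0,0]],
])

```text
clock: 9.3
tool_pos: [0.6026, -0.062, 0.1817]
orientation: [62.7, 90.0, 167.4]
force: [-3.6, 1.9, -1.9]
opening: 0.0496
```

Call:
move_arm([
  [[0.2,0,0,0],[0.1,0,0,0],[0,0,0,0],[0,0,0,0]],
])

```text
clock: 9.7
tool_pos: [0.602, -0.0619, 0.178]
orientation: [69.1, 89.9, 173.8]
force: [-5.5, 2.7, -2.8]
opening: 0.0496
```

Light side contact pushes the tool towards -x and +y. I'll relieve it by 0.7 mm and go on down.

Call:
move_arm([
  [[0,0.05,0.05,0],[0,0,0,0],[0,0,0,0]],
])

```text
clock: 10.0
tool_pos: [0.6019, -0.0618, 0.1782]
orientation: [76.3, 89.9, -179.0]
force: [-3.3, 1.7, -5.6]
opening: 0.0495
```

Call:
move_arm([
  [[0.1,0,0,0],[0.1,0,0,0],[0,0,0,0],[0,0,0,0]],
])

```text
clock: 10.4
tool_pos: [0.6021, -0.0617, 0.1768]
orientation: [70.9, 90.0, 175.6]
force: [-5.2, 1.3, -3.8]
opening: 0.0493
```

Call:
move_arm([
  [[0,0.06,0.03,0],[0,0,0,0],[0.1,0,0,0],[0,0,0,0],[0,0,0,0]],
])

```text
clock: 10.9
tool_pos: [0.6019, -0.0616, 0.1759]
orientation: [-109.7, 90.0, -5.0]
force: [-4.2, 1.4, -3.1]
opening: 0.0494
```

Call:
move_arm([
  [[0.1,0,0,0],[0,0,0,0],[0,0,0,0]],
])

```text
clock: 11.2
tool_pos: [0.6019, -0.0616, 0.1748]
orientation: [-111.8, 90.0, -7.1]
force: [-2.7, 0.4, -3.6]
opening: 0.0492
```

Close to the spline tops, expected at about TCP z = 0.174.

Call:
move_arm([
  [[0.1,0.03,0,0],[0,0,0,0],[0,0,0,0]],
])

```text
clock: 11.5
tool_pos: [0.6017, -0.0616, 0.1738]
orientation: [-101.9, 90.0, 2.8]
force: [-0.3, -0.3, -5.1]
opening: 0.0493
```

Call:
move_arm([
  [[0.1,0,0,0],[0,0,0,0],[0,0,0,0]],
])

```text
clock: 11.8
tool_pos: [0.6019, -0.0616, 0.1736]
orientation: [-106.6, 89.9, -1.9]
force: [-4.8, 2.6, 4.6]
opening: 0.0495
```

It rests on the spline tops at z = 0.1736 with about 9 N of pressure. I'll turn slowly.

Call:
move_arm([
  [[0,0.03,0.02,0.05],[0,0,0,0.05],[0,0,0,0.05],[0,0,0,0.05],[0,0,0,0.05],[0,0,0,0.05]],
])

```text
clock: 12.4
tool_pos: [0.6015, -0.0619, 0.1736]
orientation: [-112.1, 89.9, -24.6]
force: [-4.0, 0.2, 4.1]
opening: 0.0492
```

```bash
python3 - <<'E'
from h import *
from plant import get_obs
o=get_obs();R=Rt(o);print(o['clock'],o['tool_pos'],o['joint_pos'],o['force'],o['moment'],'jaw yaw',np.degrees(np.arctan2(R[1,2],R[0,2])),R[:,0])
E
```

```text
12.4 [ 0.6015 -0.0619  0.1736] [  12.6468   16.1772  -12.8744    0.048   -60.8933 -105.2509] [-3.9986  0.186   4.0737] [0.0663 1.322  0.0451] jaw yaw 87.41919095672152 [ 0.0011 -0.0005 -1.    ]
```

Call:
move_arm([
  [[0,0,0,0.05],[0,0,0,0.05],[0,0,0,0.05],[0,0,0,0.05]],
])

```text
clock: 12.8
tool_pos: [0.6013, -0.0617, 0.1734]
orientation: [-102.6, 90.0, -26.7]
force: [-3.6, 1.2, 3.5]
opening: 0.0495
```

Call:
move_arm([
  [[0,0,0,0.05],[0,0,0,0.05],[0,0,0,0.05],[0,0,0,0.05]],
])

```text
clock: 13.2
tool_pos: [0.601, -0.0613, 0.1721]
orientation: [54.2, 90.0, 118.7]
force: [-1.6, 1.7, -3.2]
opening: 0.0499
```

It has dropped 1.5 mm and the pressure has gone, so the splines seem to have caught. I'll probe down.

Call:
move_arm([
  [[0.1,0,0,0],[0,0,0,0],[0.1,0,0,0],[0,0,0,0]],
])

```text
clock: 13.6
tool_pos: [0.6011, -0.0613, 0.1704]
orientation: [64.6, 90.0, 129.2]
force: [-1.5, 2.7, -4.8]
opening: 0.0496
```

```bash
python3 - <<'E'
from h import *
from plant import get_obs
o=get_obs();R=Rt(o);print(o['clock'],o['tool_pos'],o['joint_pos'],o['force'],o['moment'],'jaw yaw',np.degrees(np.arctan2(R[1,2],R[0,2])),R[:,0])
E
```

```text
13.6 [ 0.6011 -0.0613  0.1704] [  12.6722   16.3312  -13.0678   -0.0207  -60.61   -128.0133] [-1.5167  2.7152 -4.8292] [1.155  0.316  0.0498] jaw yaw 64.64871018259623 [-0.0002  0.0003 -1.    ]
```

It's engaged, 3.2 mm below the resting height with no resistance. I'll slide it down.

Call:
move_arm([
  [[0.2,0,0.04,0],[0.3,0,0,0],[0.3,0,0,0],[0.2,0,0,0],[0,0,0,0],[0,0,0,0]],
])

```text
clock: 14.2
tool_pos: [0.601, -0.061, 0.1602]
orientation: [100.4, 90.0, 165.0]
force: [-1.9, 3.2, -5.7]
opening: 0.0494
```

Call:
move_arm([
  [[0.3,0,0,0],[0.3,0,0,0],[0.2,0,0,0],[0.2,0,0,0],[0,0,0,0],[0,0,0,0]],
])

```text
clock: 14.8
tool_pos: [0.6011, -0.061, 0.1506]
orientation: [92.4, 90.0, 157.0]
force: [-2.8, 4.4, -3.2]
opening: 0.0491
```

Call:
move_arm([
  [[0.2,0,0,0],[0.2,0,0,0],[0.1,0,0,0],[0,0,0,0],[0,0,0,0]],
])

```text
clock: 15.3
tool_pos: [0.6011, -0.061, 0.1458]
orientation: [89.6, 90.0, 154.2]
force: [-3.6, 4.8, -2.6]
opening: 0.0494
```

Sliding freely. I'll relieve the side force, then take the last 4 mm in 1 mm steps.

Call:
move_arm([
  [[0.1,0.03,0.03,0],[0.1,0,0,0],[0,0,0,0],[0,0,0,0]],
])

```text
clock: 15.7
tool_pos: [0.601, -0.0609, 0.1437]
orientation: [132.8, 90.0, -162.6]
force: [-2.7, 3.6, -2.0]
opening: 0.0491
```

Call:
move_arm([
  [[0.1,0,0,0],[0,0,0,0],[0,0,0,0]],
])

```text
clock: 16.0
tool_pos: [0.6011, -0.0608, 0.1427]
orientation: [137.6, 90.0, -157.8]
force: [-3.2, 2.2, -3.0]
opening: 0.0494
```

Call:
move_arm([
  [[0.1,0,0,0],[0,0,0,0],[0,0,0,0]],
])

```text
clock: 16.3
tool_pos: [0.6011, -0.0608, 0.1419]
orientation: [-174.9, 90.0, -110.3]
force: [-4.2, 3.2, -1.0]
opening: 0.0496
```

Call:
move_arm([
  [[0.05,0.02,0.02,0],[0,0,0,0],[0,0,0,0]],
])

```text
clock: 16.6
tool_pos: [0.6011, -0.0608, 0.1418]
orientation: [-123.3, 90.0, -58.7]
force: [-4.8, 2.3, 0.2]
opening: 0.0497
```

Call:
move_arm([
  [[0.05,0,0,0],[0,0,0,0],[0,0,0,0]],
])

```text
clock: 16.9
tool_pos: [0.6011, -0.0608, 0.1418]
orientation: [-102.1, 90.0, -37.4]
force: [-6.3, 2.1, 4.9]
opening: 0.0493
```

It stopped firmly 31.8 mm below the spline-top rest, against a nominal 32 mm, so it's on the shoulder. I'll release and withdraw.

Call:
move_arm([
  [[0,0,0,0],[0,0,0,0],[0,0,0,0],[0,0,0,0],[0,0,0,0],[0,0,0,0],[0,0,0,0],[0,0,0,0]],
], jaw=8.6)

```text
clock: 17.7
tool_pos: [0.6011, -0.0605, 0.1407]
orientation: [-134.2, 90.0, -69.6]
force: [-0.6, 0.2, 0.5]
opening: 0.0861
```

Call:
move_arm([
  [[-0.5,0,0,0],[-1,0,0,0],[-2,0,0,0],[-3,0,0,0],[-4,0,0,0],[-4,0,0,0],[0,0,0,0],[0,0,0,0]],
])

```text
clock: 18.5
tool_pos: [0.6015, -0.0604, 0.2879]
orientation: [-50.9, 89.8, 13.7]
force: [-0.1, 0.5, -0.7]
opening: 0.0863
```

```bash
python3 - <<'E'
from h import *
from plant import get_obs
o=get_obs();print(o['clock'],o['tool_pos'],o['opening'],o['force'])
p,d,m,T=snap('scene','s4');W=cloud(d,m,T)
u,v=map(int,proj([.602,-.061,.16],m,T))
w=W[v-20:v+21,u-20:u+21].reshape(-1,3);r=np.hypot(w[:,0]-.602,w[:,1]+.061)
print('boss rim z (expect .170)',np.percentile(w[(r>16)&(r<25)&(w[:,2]>.15),2],[50,90]),'disc top (expect .137)',np.median(w[(r>28)&(r<34)&(w[:,2]>.125),2]))
cv2.imwrite(f'pics/s4.png',cv2.convertScaleAbs(cv2.resize(p[v-60:v+40,u-60:u+60,::-1],None,fx=6,fy=6,interpolation=cv2.INTER_CUBIC),alpha=1.3))
p2=snap('top','t4')[0]
E
```

```text
18.5 [ 0.6015 -0.0604  0.2879] 0.08625379426463858 [-0.0773  0.4603 -0.7103]Traceback (most recent call last):
  File "<stdin>", line 7, in <module>
    return _quantile_unchecked(
        a, q, axis, out, overwrite_input, method, keepdims, weights)
    return _ureduce(a,
                    func=_quantile_ureduce_func,
    ...<5 lines>...
                    overwrite_input=overwrite_input,
                    method=method)
    r = func(a, **kwargs)
    result = _quantile(arr,
                       quantiles=q,
    ...<2 lines>...
                       out=out,
                       weights=wgt)
    slices_having_nans = np.isnan(arr[-1, ...])
                                  ~~~^^^^^^^^^
IndexError: index -1 is out of bounds for axis 0 with size 0
```

```bash
python3 - <<'E'
from h import *
p,d,m,T=load('s4');W=cloud(d,m,T)
u,v=map(int,proj([.602,-.061,.16],m,T));print(u,v)
w=W[v-20:v+21,u-20:u+21].reshape(-1,3);r=np.hypot(w[:,0]-.602,w[:,1]+.061)
for a,b in((0,10),(10,16),(16,25),(25,36),(36,45)): 
    k=(r>=a)&(r<b) if 0 else (r*1000>=a)&(r*1000<b);print(a,b,k.sum(),np.percentile(w[k,2],[5,25,50,75,95]) if k.any() else '')
cv2.imwrite(f'pics/s4.png',cv2.convertScaleAbs(cv2.resize(p[v-60:v+40,u-60:u+60,::-1],None,fx=6,fy=6,interpolation=cv2.INTER_CUBIC),alpha=1.3))
E
```

```text
254 186
0 10 18 [0.1681 0.1754 0.1769 0.1777 0.1788]
10 16 24 [0.1674 0.1696 0.1706 0.1739 0.1766]
16 25 110 [0.1376 0.1484 0.1638 0.17   0.1726]
25 36 160 [0.1206 0.1265 0.1363 0.1409 0.167 ]
36 45 76 [0.1185 0.12   0.1214 0.123  0.1336]
```

View pics/s4.png

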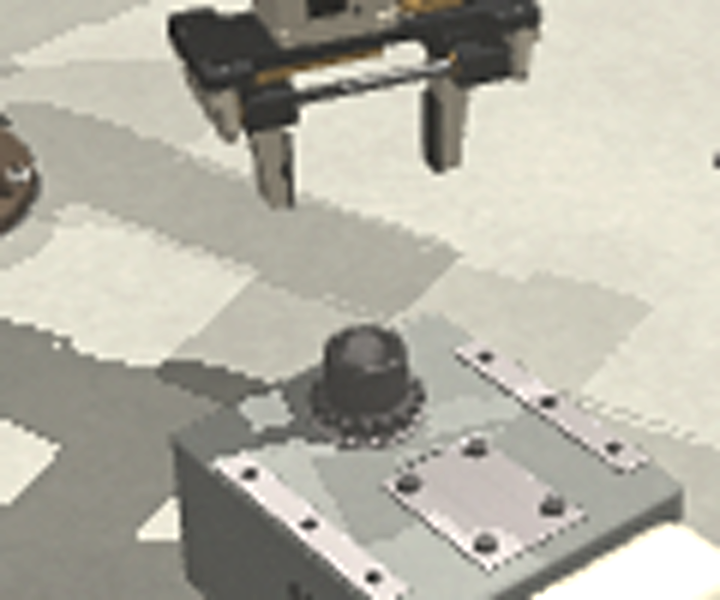

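The picture shows the sprocket sitting level on the collar at about (368,390), with the gripper clear above it. Boss rim is at 0.170 m, shaft tip at 0.177 m and disc top at about 0.137 m, all as expected for seated. The earlier error was only a mm/m slip in my check script. I'll hand in.

```bash
python3 -c "
from plant import *
print(close_job())"
```

```text
the job is handed in; nothing more can be done
None
```

The sprocket is on the shaft, boss up and released, and the job is handed in. The robot clock read about 18.5 s when I did, against the 64 s limit.

- **Fitting:** I gripped the sprocket by the boss and lowered it over the pilot onto the spline tops with about 9 N of pressure. I turned it about 40° in all; the splines had caught by then. It then slid freely and stopped 31.8 mm below where it had rested, against 32 mm nominal. I took that as seated on the shoulder.
- **Forces:** my readings after each move showed at most about 10 N of downward pressure and about 7 N sideways. These are spot readings at the end of each move, not a continuous record.
- **Last checks:** the boss rim is at 0.170 m, the disc top at about 0.137 m and the shaft tip about 0.177 m; the first two are within a millimetre of nominal for a seated sprocket. It looked level in the picture, with the gripper open and clear above it.
- **Not measured at the end:** I did not re-measure the idler, tin or spanner; the planned path kept clear of them. Centring and tilt were judged only from the fit and the picture.
- **Disagreements:** the first run of my final check script crashed on a mm/m unit slip, and I corrected and reran it on the same image. The measured shaft centre differed by 1 to 2 mm between methods, and I corrected for that by relieving side force on the way down.

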